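# Put the seasonings away in the sloping caddy by height

## Robot

A 6-joint arm with a two-finger parallel gripper is mounted at the origin on the work surface; the furniture and walls round the work are solid. World frame = base frame: x ahead of the robot, y to its left, z up, the work surface at z = 0. Lengths are in mm, angles in rad, forces in N, time in s.
With the tool pointing down it reaches from about 300 to 775 mm from the base axis. Payload 14.6 kg.
Tool frame: the origin (TCP) lies on the centre line of the jaws, within the pads' length; the fingertips stand ahead of it and the grasp point (between the pads) is the TCP (manip.tip_reach is the z of the fingertips in the tool frame, in mm); z points along the fingers, y is the direction in which the jaws open and shut (so a half turn about z gives the same grasp; the last joint's range is limited). The gripper opens to 94 mm and grips with 3 to 60 N. Pads are 16 mm wide; open, the fingers measure 119 mm over their backs; the gripper's body (75 mm by 177 mm) begins 78 mm behind the grasp point.
Start: joints at [-1.407, 0.3, 1.521, -0, 1.321, -0.067], TCP at [125.81, -535.408, 224.446] pointing down, gripper open.
Joint ranges: [-3.03, 3.03], [-0.79, 2.21], [0.23, 2.52], [-1.04, 4.18], [0, 3.07], [-2.55, 2.55]. Speed limits (rad/s): [2.22, 2.22, 2.57, 3.14, 3.14, 3.14].

## Interface

Orientations are given as [roll, pitch, yaw] about the fixed x, y, z axes, in that order (R = Rz(yaw) Ry(pitch) Rx(roll)).
In Python, from cell import manip, camera, search_frame, masks_of, tip_of gives the robot as it stands.
- The arm moves only by the tool send_rows, never from a script. Its argument "plan" is a list of rows, each an object with "travel": the shift along the tool's x, y, z in mm, a list of three; "delta_rot": the turn, a rotation vector about the tool's x, y, z in degrees, a list of three; "fingers": the gripper's target within -1 to 1 (shut at 1, half-way at 0, fully open at -1). In form: [{"travel": [dx, dy, dz], "delta_rot": [wx, wy, wz], "fingers": fingers}, ...]. A call has 1 to 20 rows; each row shifts and turns the commanded pose from where the row before left it, along the tool's axes as they then stand; what a row does not reach is not made up. A row lasts 1/8 s, in which the tool goes at most 62.5 mm and 10.7 degrees, less where a joint would pass 70% of its speed; a pose out of reach is approached as far as the arm can. A call is refused whole if a number of a shift passes 62.5 or a number of a turn 10.7, either way. A call with a gripper value outside its range is refused whole. The fingers move at their own pace and stop on an object; "grip_force" is the grip in N (left out, the last holds). Time passes only in rows, so rows that do not move let the fingers close. It gives the time, the measured TCP pose, the force and the opening at its end, in the units of the state.
- manip.read_state(): the state, without advancing time (a new reading comes with each control period).
- camera(name): name is "scene" or "top"; returns a dict with "color" (384x512x3 uint8, red, green, blue), "z_map" (384x512 float32, mm along the optical axis (not along the pixel's ray), 0 where there is no reading), "fov_y" (degrees; the focal length in pixels is half the picture's height over the tangent of half this angle, whatever the lens; pixels are square), "cx", "cy" (the principal point, pixels), "k1" (the pictures are not rectified: a ray, as slopes to the right and down, at radius r is drawn at 1 + k1 r^2 times it, then the intrinsics apply), "world_from_camera" (4x4, takes a point from camera to world coordinates). Camera axes: x right, y up, looking along -z (the intrinsics and any distortion apply to the point x, -y, -z); pixel columns grow to the right and rows downward; lengths in mm; the calibration is good to about 2 mm. A picture is of the moment at which its call begins.
- manip.sign_off(): hands the job in, once; it reports no verdict.
Trained networks look in the newest picture that a camera, given by its name, has taken for a name from the list of things; names that differ only in an ending like _2 or _b are one class to them, and where a whole thing is asked for, a point or a joint stands for the part that bears it (a point fixed in the world has none). Each returns a list of dicts, best first, with "confidence" (0 to 1); they miss things now and then, are a little off and sometimes report something else, mostly with a low value. They report only what shows in the picture. A call takes as long as a camera call. They do not tell look-alikes from the thing itself.
- search_frame(name, camera): "at" ([x, y, z] in mm, in the coordinates of the camera as it stood for that picture, good to about 4 mm: the middle of the surface that is visible of it).
- masks_of(name, camera): "region" (384x512 bool, what is visible of it).
- tip_of(name, camera): "at" ([x, y, z] in mm, in the coordinates of the camera as it stood for that picture, good to about 4 mm: a listed point, or the origin of a listed thing).
The state is a dict: "clock": time; "joints": joint angles; "qd": joint speeds; "effort": joint torques, N m; "eef_pos": TCP position; "eef_rot": TCP orientation; "wrist_force": force on the tool from outside, world axes, zero at the start; "moment": the same for the moment, N m; "finger_gap": finger opening in mm.
Only numpy, scipy, OpenCV 4.12 (cv2) and the standard library are available. Lean on these libraries where they do the work, as an engineer would, in place of code of your own. Each camera call takes 0.05 s, during which the arm holds its last target. There are 200 camera calls.

## Task

Put the four seasonings away in the wooden caddy, one to a compartment, in order of height: the tallest next to the caddy's high end board, then stepping down to the shortest next to the low end board. Stand each one upright on the caddy's floor without tipping any of them over, and leave the mustard jar and the garlic where they are.

Things in the scene. Friction and masses are not known exactly. Their poses are not given: they have to be found in the camera images.
- caddy: Fixed wooden caddy, 331x94 mm, at any angle. Origin: centre of footprint, on worktop. +x: along the row from low end board (top at z 54 mm) to high end board (top 108, grip slot). 4 open compartments, 73 (x) by 76 (y) inside, centres x = 117, 39, -39, -117, y 0, floor at z 12; dividers 5 thick, top 29; long sides at y +-41, 6 thick, top 32, above each a 6 mm steel rail, top sloping 47 to 83 mm.
- pepper_mill: Waisted brown wooden pepper mill, 170 mm tall, base 58 mm across; its round head (about 49 mm across, 123 to 159 mm up, small knob on top) does not turn and can be grasped. Origin: centre of its underside, z up its axis.
- vinegar_bottle: Small brown glass bottle with a pale label and a fixed black cap, 138 mm tall, body 50 mm across up to 84 mm; the cap (32 mm across, 106 to 138 mm up) can be grasped. Origin: centre of its underside, z up its axis.
- spice_jar: Clear glass spice jar with a green and white label and a fixed red cap (45 mm across, 85 to 106 mm up), body 42 mm across, 106 mm tall; grasp the cap and upper body. Origin: centre of its underside, z up its axis.
- salt_shaker: Glass salt shaker with a grey top, 90 mm tall, 44 mm across, top about 34 mm across from 74 mm up; grasp the top and upper body. Origin: centre of its underside, z up its axis.
- mustard_jar: Bystander: squat jar with yellow contents and a red lid, 74 mm across, 83 mm tall, close to the back wall, whose face is at x = 0.71 m. Origin: centre of its underside.
- garlic: Bystander: bulb of garlic, 58 mm across, 57 mm tall, on the right. Origin: centre of its underside.
Not all that is in view belongs to the job. Leave any blue or purple look-alike of the spice_jar alone.

How it is judged (in metres and radians):
At the end, for the whole second after the job is handed in: From high end board to low stand mill, bottle, spice jar, shaker, each in its compartment: within 17 mm of its centre along the row, 19 mm across (as far as walls allow), underside within 5 mm of the floor, upright to 0.15 rad, at rest; mustard jar and garlic within 30 mm of their start (x of pepper_mill in the frame of caddy between 0.1 and 0.134 m and y of pepper_mill in the frame of caddy between -0.019 and 0.019 m and z of pepper_mill in the frame of caddy between 0.008 and 0.017 m and angle between each of pepper_mill, vinegar_bottle, spice_jar, salt_shaker's own z axis and vertical below 0.15 rad and linear speed of each of pepper_mill, vinegar_bottle, spice_jar, salt_shaker below 0.02 m/s and x of vinegar_bottle in the frame of caddy between 0.022 and 0.056 m and y of vinegar_bottle in the frame of caddy between -0.019 and 0.019 m and z of vinegar_bottle in the frame of caddy between 0.008 and 0.017 m and x of spice_jar in the frame of caddy between -0.056 and -0.022 m and y of spice_jar in the frame of caddy between -0.019 and 0.019 m and z of spice_jar in the frame of caddy between 0.008 and 0.017 m and x of salt_shaker in the frame of caddy between -0.134 and -0.1 m and y of salt_shaker in the frame of caddy between -0.019 and 0.019 m and z of salt_shaker in the frame of caddy between 0.008 and 0.017 m and distance of each of mustard_jar, garlic from where it was at the start of the episode below 0.03 m); the robot touches nothing.
It fails at once if a seasoning is tipped over (leans by more than 0.7 rad) (angle between any of pepper_mill, vinegar_bottle, spice_jar, salt_shaker's own z axis and vertical above 0.7 rad).
It fails at once if the mustard jar or the garlic is moved by more than 30 mm (distance of any of mustard_jar, garlic from where it was at the start of the episode above 0.03 m).
It also fails if it takes over 112 s, if anything falls off the work surface, if the arm or the gripper's body presses on something with over 40 N, if the wrist force passes 120 N, or if a joint passes its speed limit or range.

## Working session

There is one attempt and no reset: what is moved stays moved. The work goes in short steps, Python scripts to look and compute and a tool call to move; the robot and the scene stay as the last step left them, time stands still between calls to the robot, and variables do not carry over. Pictures are saved under pics/ and viewed, about 12 in all and at most 16, crops included, and the job is handed in when it is done.

Besides the shell and the picture viewer there is one more tool, called after ">>>" in YAML: its name, and indented under it one key for each argument. send_rows: Moves the arm, as the interface text tells. Its arguments: {"type":"object","properties":{"plan":{"type":"array"},"grip_force":{"type":"number"}},"required":["plan"]}

```bash
mkdir -p pics; ls; cat > h.py <<'E'
import numpy as np, cv2
from cell import manip, camera, search_frame, masks_of, tip_of
def K(c):
    f=192/np.tan(np.radians(c["fov_y"])/2)
    return np.array([[f,0,c["cx"]],[0,f,c["cy"]],[0,0,1.]]), np.array([c["k1"],0,0,0,0.])
def cloud(c):
    k,d=K(c); v,u=np.mgrid[0:384,0:512]
    p=cv2.undistortPoints(np.stack([u.ravel(),v.ravel()],1).astype(float)[:,None],k,d)[:,0].reshape(384,512,2)
    z=c["z_map"].astype(float)
    P=np.stack([p[...,0]*z,-p[...,1]*z,-z,np.ones_like(z)],-1)@c["world_from_camera"].T
    P=P[...,:3]; P[z==0]=np.nan
    return P
def w(c,at): return (c["world_from_camera"]@np.r_[at,1])[:3]
def proj(c,X):
    k,d=K(c); q=(np.linalg.inv(c["world_from_camera"])@np.c_[np.atleast_2d(X),np.ones(len(np.atleast_2d(X)))].T)[:3]
    q=np.array([q[0],-q[1],-q[2]]).T
    return cv2.projectPoints(q,np.zeros(3),np.zeros(3),k,d)[0][:,0]
def save(n,img,s=1): cv2.imwrite(n,cv2.resize(img[...,::-1],None,fx=s,fy=s,interpolation=cv2.INTER_CUBIC))
E
python3 - <<'E'
from h import *
np.set_printoptions(precision=1,suppress=True)
print(manip.read_state(), manip.tip_reach)
for n in ("scene","top"):
    c=camera(n); save(f"pics/{n}0.png",c["color"],1.5); print(n,c["world_from_camera"],c["fov_y"])
    for o in "caddy pepper_mill vinegar_bottle spice_jar salt_shaker mustard_jar garlic".split():
        for f in (search_frame,tip_of):
            for r in f(o,n): print(o,f.__name__,round(r["confidence"],2),w(c,r["at"]),proj(c,w(c,r["at"]))[0])
E
```

```text
pics
{'clock': 0.0, 'joints': array([-1.4,  0.3,  1.5,  0. ,  1.3, -0.1]), 'qd': array([-0., -0., -0.,  0.,  0.,  0.]), 'effort': array([  0. , -53.2, -35.3,   0.1,   0. ,  -0. ]), 'eef_pos': array([ 125.8, -535.2,  223.9]), 'eef_rot': array([-3.1, -0. ,  0.2]), 'wrist_force': array([ 0.7, -0.6,  0.2]), 'moment': array([-0. , -0. , -0.1]), 'finger_gap': 93.99307310226023} 19.0
scene [[   1.     0.1   -0.1  450.4]
 [  -0.1    0.7   -0.7 -842.4]
 [  -0.     0.7    0.7  889.4]
 [   0.     0.     0.     1. ]] 48.154140915584215
caddy call 0.9 [480.6 285.   30.3] [218.9 111.6]
caddy call 0.88 [481.9 274.5   4.1] [220.1 119.9]
pepper_mill call 0.75 [443.3 -78.6  83.3] [214.  182.4]
pepper_mill call 0.84 [441.2 -63.   -2.1] [215.2 199.7]
vinegar_bottle call 0.89 [ 427.2 -268.7   87.3] [212.8 242.4]
vinegar_bottle call 0.74 [ 427.4 -255.3    1. ] [215.3 258.3]
spice_jar call 0.91 [545.9 -25.5  76.9] [250.9 165.9]
spice_jar call 0.67 [ 549.2 -124.8   78.1] [257.2 192.7]
spice_jar call 0.6 [ 508.4 -214.    79.2] [245.4 221.8]
spice_jar call 0.5 [ 429.1 -268.8   88.2] [213.6 242.1]
spice_jar ca
[... 1233 characters left out ...]
.    94.3] [310. 227.]
spice_jar call 0.51 [ 503.6 -198.5  103.6] [294.9 199.4]
spice_jar call 0.74 [546.9  -5.4   1. ] [230.8 191. ]
spice_jar call 0.73 [ 508.7 -203.2    4.4] [292.3 202.5]
spice_jar call 0.58 [ 552.8 -107.2   -2.6] [262.3 189.4]
spice_jar call 0.53 [ 619.2 -205.     0.4] [292.  169.3]
salt_shaker call 0.6 [ 561.  -327.5   73.8] [335.3 182.3]
salt_shaker call 0.46 [ 562.3 -334.1   -1.5] [331.7 186.5]
mustard_jar call 0.89 [641.  -30.8  82.9] [238.  155.9]
mustard_jar call 0.26 [ 470.7 -437.3   35.6] [368.1 213. ]
mustard_jar call 0.98 [650.  -25.9   0.4] [237.3 160.1]
garlic call 0.57 [ 475.3 -437.2   36.2] [368.  211.5]
garlic call 0.71 [ 476.  -444.9    2. ] [366.8 212.5]
```

View pics/scene0.png

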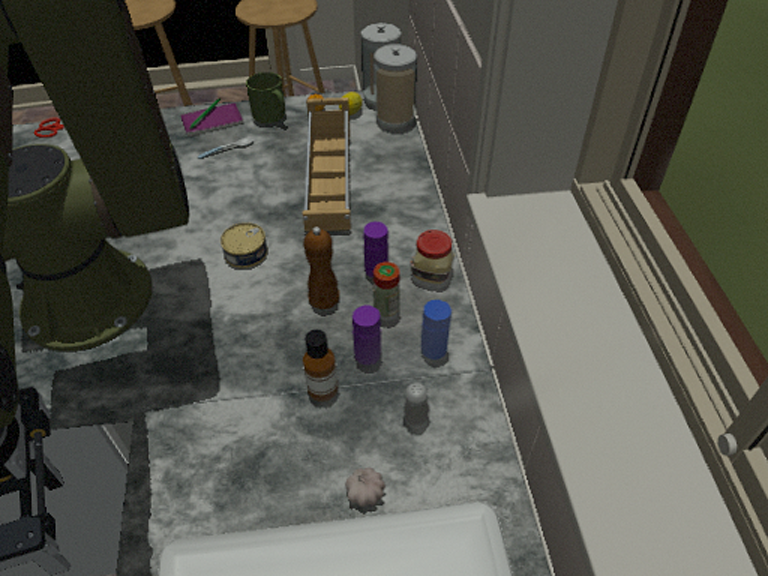

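View pics/top0.png

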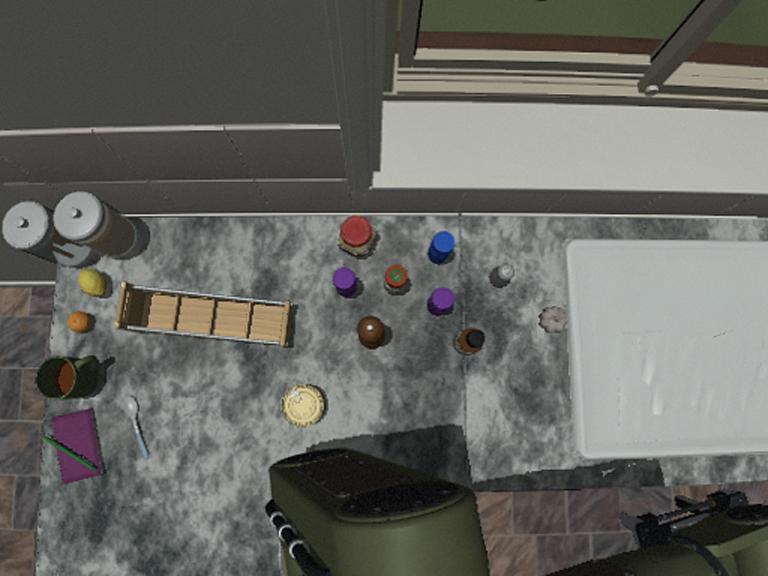

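The scene picture shows five candidates of the spice-jar class. In scene pixels they are purple (251,166), purple (245,222), blue (290,220), the bottle (213,242), and a clear jar with a red cap at (258,193). Only the last fits the description: clear glass, red cap, green and white label, at about (549,-110) mm. The caddy's tall board is at the far (+y) end. Next I'll crop to confirm the jar and measure precisely.

```bash
python3 - <<'E'
from h import *
np.set_printoptions(precision=1,suppress=True)
A={}
for n in("scene","top"):
    c=camera(n); A[n]=(c,cloud(c))
c=A["scene"][0]["color"]; save("pics/crop1.png",c[150:300,180:330],4)
seeds=dict(mill=(442,-62,123,172),bottle=(427,-253,106,140),spice=(550,-110,85,108),shaker=(563,-334,60,92),mustard=(650,-26,60,85),garlic=(473,-443,20,60))
for k,(x,y,a,b) in seeds.items():
    for n,(c,P) in A.items():
        m=(np.hypot(P[...,0]-x,P[...,1]-y)<40)&(P[...,2]>a)&(P[...,2]<b+6)
        Q=P[m]
        if len(Q)<5: print(k,n,len(Q));continue
        top=Q[Q[:,2]>Q[:,2].max()-6]
        (cx,cy),r=cv2.minEnclosingCircle(Q[:,:2].astype(np.float32))
        print(k,n,len(Q),"zmax",Q[:,2].max(),"circ",np.round([cx,cy,r],1),"topmean",top.mean(0),len(top),"bbox",Q.min(0),Q.max(0))
for n,(c,P) in A.items():
    m=(P[...,0]>400)&(P[...,0]<570)&(P[...,1]>90)&(P[...,1]<470)&(P[...,2]>35)&(P[...,2]<125)
    Q=P[m]
    print(n,len(Q),cv2.minAreaRect(Q[:,:2].astype(np.float32)))
    t=Q[Q[:,2]>92]; print("high board",len(t),t.mean(0),t.min(0),t.max(0))
    lo=Q[(Q[:,1]<180)&(Q[:,2]>48)]; print("low",lo.mean(0),lo.min(0),lo.max(0))
    # rails
    for x0,x1 in((400,480),(480,570)):
        r=Q[(Q[:,1]>160)&(Q[:,1]<400)&(Q[:,0]>x0)&(Q[:,0]<x1)&(Q[:,2]>45)]
        if len(r)>5: print("rail",len(r),np.polyfit(r[:,1]-280,r[:,0],1))
E
```

```text
mill scene 321 zmax 170.20515948305808 circ [444.8 -60.6  24.5] topmean [444.6 -58.6 168.1] 17 bbox [420.5 -83.  123.1] [469.2 -43.6 170.2]
mill top 244 zmax 170.19842593965905 circ [443.2 -57.7  24.5] topmean [443.1 -57.2 167.7] 16 bbox [420.2 -80.7 135.4] [465.3 -33.3 170.2]
bottle scene 243 zmax 142.5763615709742 circ [ 426.8 -257.4   16.8] topmean [ 426.9 -258.6  138.6] 120 bbox [ 411.1 -274.2  106.5] [ 442.5 -242.3  142.6]
bottle top 116 zmax 140.90084315563308 circ [ 425.8 -254.9   16. ] topmean [ 426.2 -254.7  137.4] 85 bbox [ 410.3 -269.7  106.7] [ 440.1 -239.8  140.9]
spice scene 266 zmax 110.09793013299566 circ [ 552.9 -109.9   23.2] topmean [ 552.4 -110.3  106.8] 171 bbox [ 530.2 -132.2   85.5] [574.5 -88.1 110.1]
spice top 193 zmax 109.85159509863263 circ [ 551.8 -108.4   22.9] topmean [ 552.6 -108.7  105.9] 138 bbox [ 530.1 -129.8   85.4] [573.7 -87.6 109.9]
shaker scene 210 zmax 90.83676450144185 circ [ 564.6 -336.4   17. ] topmean [ 564.9 -335.2   87.7] 84 bbox [ 548.3 -351.4   60.4] [ 580.2 -322.4   90.8]
shaker top 112 zmax 92.05098013208442 circ [ 565.1 -330.4   16.
[... 563 characters left out ...]
 circ [ 474.8 -443.9   29.4] topmean [ 470.1 -442.4   53.7] 6 bbox [ 446.5 -467.2   20.2] [ 500.8 -415.9   56.6]
scene 933 ((478.3847351074219, 273.65191650390625), (335.9147033691406, 94.56958770751953), 84.51962280273438)
high board 143 [495.6 431.2 104.1] [446.8 420.4  92.2] [540.9 441.7 113.6]
low [467.1 125.3  52.6] [419.2 105.2  48.1] [514.1 178.6  57.7]
rail 98 [  0.1 438.4]
rail 96 [  0.1 521.1]
top 1004 ((477.9589538574219, 275.5335693359375), (335.34844970703125, 96.20479583740234), 84.3650131225586)
high board 179 [493.  433.6 104.8] [446.  424.   93.6] [541.6 444.9 111.1]
low [467.1 128.2  52. ] [418.  104.8  48. ] [513.5 179.2  58.6]
rail 163 [  0.1 437.3]
rail 160 [  0.1 520.3]
```

View pics/crop1.png

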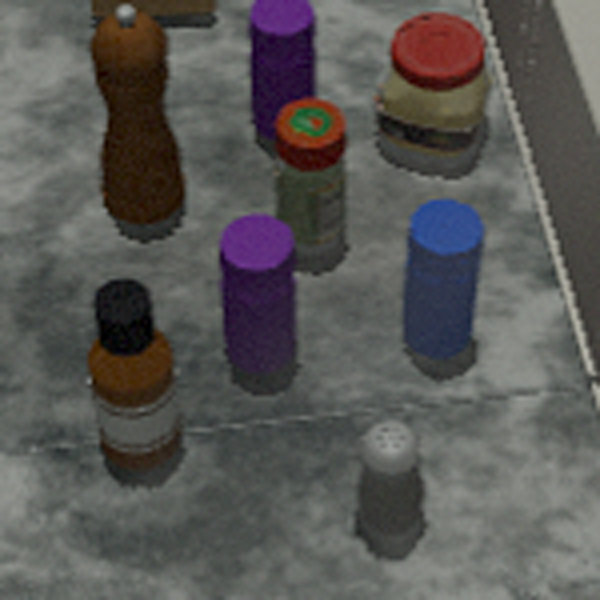

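The crop confirms it: the clear jar with the green and white label, red cap at crop (310,120), is the only spice jar, and its neighbours are plain purple and blue cylinders. Caddy: centre about (478.3,274.4), row direction 84.45°. Start with the turn.

```bash
cat >> h.py <<'E'
O=dict(mill=(444,-59),bottle=(426.4,-256),spice=(552.4,-109.3),shaker=(564.9,-332.5))
YAW=84.45; C=np.array([478.3,274.4]); U=np.array([np.cos(np.radians(YAW)),np.sin(np.radians(YAW))])
for k,v in zip(("c_mill","c_bottle","c_spice","c_shaker"),(117,39,-39,-117)): O[k]=tuple(C+v*U)
def to(*targets):
    "tool-frame steps from here to (name,z) targets"
    from scipy.spatial.transform import Rotation as R
    s=manip.read_state(); M=R.from_euler("xyz",s["eef_rot"]); p=s["eef_pos"]
    D=R.from_euler("xyz",[180,0,YAW],degrees=True)
    print("t",round(s["clock"],2),"pos",p.round(1),"rot",M.as_euler("xyz",degrees=True).round(2),"turn",np.degrees((M.inv()*D).as_rotvec()).round(2),"gap",round(s["finger_gap"],1),"F",s["wrist_force"].round(1))
    for n,z in targets:
        q=np.array([*(O[n] if n else p[:2]),z]); print(n,z,"step",D.inv().apply(q-p).round(1)); p=q
E
python3 - <<'E'
from h import *
to(("mill",224),("mill",141),("mill",275),("c_mill",275),("c_mill",153))
P=cloud(camera("top"))
m=(P[...,2]>110)&(P[...,1]>150)&(P[...,0]>300)&(P[...,0]<700)&(P[...,2]<500)
Q=P[m];print(len(Q),Q.min(0),Q.max(0))
E
```

```text
t 1.6 pos [ 125.8 -535.4  224.4] rot [180.     0.    13.23] turn [  0.     0.   -71.22] gap 93.8 F [ 0.   0.5 -0.3]
mill 224 step [5.050e+02 2.706e+02 4.000e-01]
mill 141 step [-0. -0. 83.]
mill 275 step [   0.    0. -134.]
c_mill 275 step [452.2   1.9   0. ]
c_mill 153 step [ -0.  -0. 122.]
2273 [459.72517671 429.18255952 110.04178177] [699.95528631 652.50334827 196.42543047]
```

>>> send_rows:
  plan:
    - {"travel": [0, 0, -5], "delta_rot": [0, 0, -10.2], "fingers": -1}
    - {"travel": [0, 0, -5], "delta_rot": [0, 0, -10.2], "fingers": -1}
    - {"travel": [0, 0, -5], "delta_rot": [0, 0, -10.2], "fingers": -1}
    - {"travel": [0, 0, -5], "delta_rot": [0, 0, -10.2], "fingers": -1}
    - {"travel": [0, 0, 0], "delta_rot": [0, 0, -10.2], "fingers": -1}
    - {"travel": [0, 0, 0], "delta_rot": [0, 0, -10.2], "fingers": -1}
    - {"travel": [0, 0, 0], "delta_rot": [0, 0, -10.0], "fingers": -1}
    - {"travel": [42, 22.5, 0], "delta_rot": [0, 0, 0], "fingers": -1}
    - {"travel": [42, 22.5, 0], "delta_rot": [0, 0, 0], "fingers": -1}
    - {"travel": [42, 22.5, 0], "delta_rot": [0, 0, 0], "fingers": -1}
    - {"travel": [42, 22.5, 0], "delta_rot": [0, 0, 0], "fingers": -1}
    - {"travel": [42, 22.5, 0], "delta_rot": [0, 0, 0], "fingers": -1}
    - {"travel": [42, 22.5, 0], "delta_rot": [0, 0, 0], "fingers": -1}
    - {"travel": [42, 22.5, 0], "delta_rot": [0, 0, 0], "fingers": -1}
    - {"travel": [42, 22.5, 0], "delta_rot": [0, 0, 0], "fingers": -1}
    - {"travel": [42, 22.5, 0], "delta_rot": [0, 0, 0], "fingers": -1}
    - {"travel": [42, 22.5, 0], "delta_rot": [0, 0, 0], "fingers": -1}
    - {"travel": [42, 22.5, 0], "delta_rot": [0, 0, 0], "fingers": -1}
    - {"travel": [42, 22.5, 0], "delta_rot": [0, 0, 0], "fingers": -1}
    - {"travel": [0, 0, 0], "delta_rot": [0, 0, 0], "fingers": -1}

```text
clock: 4.15
eef_pos: [444.4, -58.0, 244.3]
eef_rot: [-3.141, -0.0, 1.477]
wrist_force: [-1.1, 0.3, 0.4]
finger_gap: 94.0
```

```bash
python3 -c "
from h import *
to(('mill',224),('mill',141))"
```

```text
t 4.15 pos [444.4 -58.  244.3] rot [-1.7999e+02 -1.0000e-02  8.4630e+01] turn [-0.01 -0.01  0.18] gap 94.0 F [-1.1  0.3  0.4]
mill 224 step [-1.  -0.3 20.3]
mill 141 step [-0. -0. 83.]
```

>>> send_rows:
  plan:
    - {"travel": [-1, 0, 26], "delta_rot": [0, 0, 0.2], "fingers": -1}
    - {"travel": [0, 0, 26], "delta_rot": [0, 0, 0], "fingers": -1}
    - {"travel": [0, 0, 26], "delta_rot": [0, 0, 0], "fingers": -1}
    - {"travel": [0, 0, 25], "delta_rot": [0, 0, 0], "fingers": -1}
    - {"travel": [0, 0, 0], "delta_rot": [0, 0, 0], "fingers": -1}
    - {"travel": [0, 0, 0], "delta_rot": [0, 0, 0], "fingers": 1}
    - {"travel": [0, 0, 0], "delta_rot": [0, 0, 0], "fingers": 1}
    - {"travel": [0, 0, 0], "delta_rot": [0, 0, 0], "fingers": 1}
    - {"travel": [0, 0, 0], "delta_rot": [0, 0, 0], "fingers": 1}
    - {"travel": [0, 0, 0], "delta_rot": [0, 0, 0], "fingers": 1}
    - {"travel": [0, 0, 0], "delta_rot": [0, 0, 0], "fingers": 1}
    - {"travel": [0, 0, 0], "delta_rot": [0, 0, 0], "fingers": 1}
    - {"travel": [0, 0, -10], "delta_rot": [0, 0, 0], "fingers": 1}
    - {"travel": [0, 0, -10], "delta_rot": [0, 0, 0], "fingers": 1}
    - {"travel": [0, 0, -10], "delta_rot": [0, 0, 0], "fingers": 1}
    - {"travel": [0, 0, 0], "delta_rot": [0, 0, 0], "fingers": 1}
  grip_force: 30

```text
clock: 6.15
eef_pos: [443.7, -61.1, 172.4]
eef_rot: [3.14, 0.0, 1.47]
wrist_force: [-0.6, 0.3, -2.5]
finger_gap: 47.5
```

```bash
python3 - <<'E'
from h import *
to((None,275),('c_mill',275),('c_mill',170),('c_mill',153))
c=camera("scene"); save("pics/g1.png",c["color"][120:250,150:320],4)
E
```

```text
t 6.15 pos [443.7 -61.1 172.4] rot [1.7991e+02 1.0000e-02 8.4220e+01] turn [ 0.09  0.01 -0.23] gap 47.5 F [-0.6  0.3 -2.5]
None 275 step [   0.     0.  -102.6]
c_mill 275 step [454.3   1.9   0. ]
c_mill 170 step [ -0.  -0. 105.]
c_mill 153 step [-0. -0. 17.]
```

View pics/g1.png

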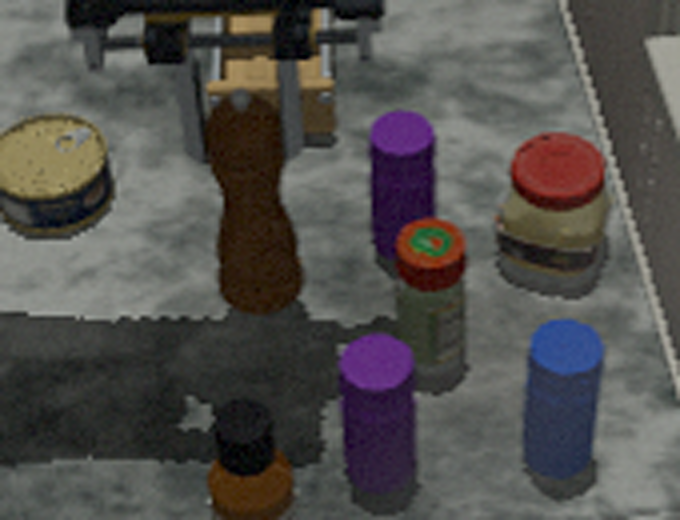

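The mill is held and upright at crop (250,200). Next I check its pose in the hand from the clouds, then carry it.

```bash
cat >> h.py <<'E'
def held(x,y,lo,hi,r=40):
    for n in("scene","top"):
        P=cloud(camera(n))
        for a,b in ((lo,(lo+hi)/2),((lo+hi)/2,hi)):
            Q=P[(np.hypot(P[...,0]-x,P[...,1]-y)<r)&(P[...,2]>a)&(P[...,2]<b)]
            if len(Q)>5: print(n,a,b,len(Q),"circ",np.round(cv2.minEnclosingCircle(Q[:,:2].astype(np.float32))[0],1),"min",Q.min(0).round(1),"max",Q.max(0).round(1))
E
python3 -c "
from h import *
held(444,-61,25,125)
held(444,-61,155,215,24)"
```

```text
scene 25 75.0 254 circ [444.4 -64.2] min [416.2 -90.7  31.3] max [471.6 -55.9  74.6]
scene 75.0 125 279 circ [443.3 -61.8] min [417.8 -86.7  75.2] max [468.3 -56.3 124.8]
scene 155 185.0 211 circ [442.6 -62.3] min [420.4 -84.  155.8] max [465.9 -43.9 184.9]
scene 185.0 215 98 circ [443.2 -60.1] min [425.5 -76.7 185. ] max [459.2 -44.5 201.3]
```

>>> send_rows:
  plan:
    - {"travel": [0, 0, -20], "delta_rot": [0, 0, -0.2], "fingers": 1}
    - {"travel": [0, 0, -30], "delta_rot": [0, 0, 0], "fingers": 1}
    - {"travel": [0, 0, -30], "delta_rot": [0, 0, 0], "fingers": 1}
    - {"travel": [0, 0, -20], "delta_rot": [0, 0, 0], "fingers": 1}
    - {"travel": [15, 0, 0], "delta_rot": [0, 0, 0], "fingers": 1}
    - {"travel": [30, 0.2, 0], "delta_rot": [0, 0, 0], "fingers": 1}
    - {"travel": [36, 0.2, 0], "delta_rot": [0, 0, 0], "fingers": 1}
    - {"travel": [36, 0.2, 0], "delta_rot": [0, 0, 0], "fingers": 1}
    - {"travel": [36, 0.2, 0], "delta_rot": [0, 0, 0], "fingers": 1}
    - {"travel": [36, 0.2, 0], "delta_rot": [0, 0, 0], "fingers": 1}
    - {"travel": [36, 0.2, 0], "delta_rot": [0, 0, 0], "fingers": 1}
    - {"travel": [36, 0.2, 0], "delta_rot": [0, 0, 0], "fingers": 1}
    - {"travel": [36, 0.2, 0], "delta_rot": [0, 0, 0], "fingers": 1}
    - {"travel": [36, 0.2, 0], "delta_rot": [0, 0, 0], "fingers": 1}
    - {"travel": [36, 0.2, 0], "delta_rot": [0, 0, 0], "fingers": 1}
    - {"travel": [36, 0, 0], "delta_rot": [0, 0, 0], "fingers": 1}
    - {"travel": [30, 0, 0], "delta_rot": [0, 0, 0], "fingers": 1}
    - {"travel": [20, 0, 0], "delta_rot": [0, 0, 0], "fingers": 1}
    - {"travel": [0, 0, 0], "delta_rot": [0, 0, 0], "fingers": 1}
    - {"travel": [0, 0, 0], "delta_rot": [0, 0, 0], "fingers": 1}

```text
clock: 8.9
eef_pos: [489.2, 391.3, 270.6]
eef_rot: [-3.141, 0.001, 1.474]
wrist_force: [0.4, -0.5, -2.8]
finger_gap: 47.5
```

```bash
python3 -c "
from h import *
to(('c_mill',275),('c_mill',165),('c_mill',153))
held(488,390,125,225)
print(np.array(manip.read_state()['joints']).round(2))"
```

```text
t 8.9 pos [489.2 391.3 270.6] rot [-1.7995e+02  5.0000e-02  8.4430e+01] turn [-0.05  0.05 -0.02] gap 47.5 F [ 0.4 -0.5 -2.8]
c_mill 275 step [-0.4  0.5 -4.4]
c_mill 165 step [ -0.  -0. 110.]
c_mill 153 step [-0. -0. 12.]
scene 125 175.0 219 circ [488.3 388.4] min [459.8 360.1 128.8] max [516.3 398.8 174.9]
scene 175.0 225 219 circ [487.3 386. ] min [462.7 364.1 175. ] max [511.7 394.7 224.7]
top 125 175.0 178 circ [488.  392.4] min [459.1 363.8 129.8] max [516.8 406.9 175. ]
top 175.0 225 210 circ [487.9 391.7] min [463.2 367.2 175. ] max [513.3 404.2 224.8]
[ 0.62  0.45  1.21 -0.    1.48  0.71]
```

>>> send_rows:
  plan:
    - {"travel": [0, 0.5, 20], "delta_rot": [0, 0, 0], "fingers": 1}
    - {"travel": [0, 0, 25], "delta_rot": [0, 0, 0], "fingers": 1}
    - {"travel": [0, 0, 25], "delta_rot": [0, 0, 0], "fingers": 1}
    - {"travel": [0, 0, 20], "delta_rot": [0, 0, 0], "fingers": 1}
    - {"travel": [0, 0, 12], "delta_rot": [0, 0, 0], "fingers": 1}
    - {"travel": [0, 0, 6], "delta_rot": [0, 0, 0], "fingers": 1}
    - {"travel": [0, 0, 4], "delta_rot": [0, 0, 0], "fingers": 1}
    - {"travel": [0, 0, 3], "delta_rot": [0, 0, 0], "fingers": 1}
    - {"travel": [0, 0, 0], "delta_rot": [0, 0, 0], "fingers": 1}
    - {"travel": [0, 0, 0], "delta_rot": [0, 0, 0], "fingers": 1}

```text
clock: 10.25
eef_pos: [490.2, 391.7, 156.8]
eef_rot: [3.141, -0.0, 1.473]
wrist_force: [-0.6, -0.1, -1.3]
finger_gap: 47.7
```

```bash
python3 -c "
from h import *
to(('c_mill',153))
held(489,390,100,135)
"
```

```text
t 10.25 pos [490.2 391.7 156.8] rot [ 1.7998e+02 -2.0000e-02  8.4420e+01] turn [ 0.02 -0.02 -0.03] gap 47.7 F [-0.6 -0.1 -1.3]
c_mill 153 step [-0.9 -0.5  3.8]
scene 100 117.5 48 circ [488.9 385.9] min [470.8 372.1 100.5] max [507.1 388.6 117.3]
scene 117.5 135 58 circ [488.7 385.1] min [465.9 369.  117.6] max [511.5 389.6 134.8]
top 100 117.5 21 circ [486.8 383.9] min [471.  374.9 100.2] max [502.7 386.6 115.9]
top 117.5 135 26 circ [486.1 385.7] min [465.8 372.  119.6] max [506.4 391.2 134.9]
```

>>> send_rows:
  plan:
    - {"travel": [0, 0, 1], "delta_rot": [0, 0, 0], "fingers": 1}
    - {"travel": [0, 0, 1], "delta_rot": [0, 0, 0], "fingers": 1}
    - {"travel": [0, 0, 0], "delta_rot": [0, 0, 0], "fingers": 1}

```text
clock: 10.72
eef_pos: [490.1, 391.5, 154.3]
eef_rot: [-3.141, 0.0, 1.473]
wrist_force: [0.3, 0.3, -1.7]
finger_gap: 47.8
```

>>> send_rows:
  plan:
    - {"travel": [0, 0, 1], "delta_rot": [0, 0, 0], "fingers": 1}
    - {"travel": [0, 0, 0], "delta_rot": [0, 0, 0], "fingers": 1}

```text
clock: 10.98
eef_pos: [490.2, 391.6, 153.6]
eef_rot: [3.141, -0.0, 1.473]
wrist_force: [-0.1, -0.1, 0.1]
finger_gap: 47.4
```

>>> send_rows:
  plan:
    - {"travel": [0, 0, 0], "delta_rot": [0, 0, 0], "fingers": 0.3}
    - {"travel": [0, 0, 0], "delta_rot": [0, 0, 0], "fingers": -0.4}
    - {"travel": [0, 0, 0], "delta_rot": [0, 0, 0], "fingers": -0.4}
    - {"travel": [0, 0, 0], "delta_rot": [0, 0, 0], "fingers": -0.4}
    - {"travel": [0, 0, -15], "delta_rot": [0, 0, 0], "fingers": -0.4}
    - {"travel": [0, 0, -30], "delta_rot": [0, 0, 0], "fingers": -0.4}
    - {"travel": [0, 0, -30], "delta_rot": [0, 0, 0], "fingers": -0.4}
    - {"travel": [0, 0, -30], "delta_rot": [0, 0, 0], "fingers": -0.4}
    - {"travel": [0, 0, 0], "delta_rot": [0, 0, 0], "fingers": -0.4}

```text
clock: 12.1
eef_pos: [490.7, 392.0, 261.8]
eef_rot: [3.138, -0.003, 1.473]
wrist_force: [0.2, -0.3, 0.0]
finger_gap: 65.9
```

```bash
cat >> h.py <<'E'
def inc(x,y,lo,hi,r=40):
    for n in("scene","top"):
        P=cloud(camera(n)); Q=P[(np.hypot(P[...,0]-x,P[...,1]-y)<r)&(P[...,2]>lo)&(P[...,2]<hi)]
        c=np.array(cv2.minEnclosingCircle(Q[:,:2].astype(np.float32))[0]); d=c-C
        print(n,len(Q),"centre",c.round(1),"caddy x,y",round(d@U,1),round(d@[-U[1],U[0]],1),"ztop",Q[:,2].max().round(1))
E
python3 -c "
from h import *
to(('bottle',248),('bottle',122))
inc(490,391,140,200)
held(489,390,100,135)
"
```

```text
t 12.1 pos [490.7 392.  261.8] rot [179.77  -0.2   84.42] turn [ 0.23 -0.19 -0.03] gap 65.9 F [ 0.2 -0.3  0. ]
bottle 248 step [-651.2   -1.3   13.8]
bottle 122 step [ -0.  -0. 126.]
scene 179 centre [488.9 390.8] caddy x,y 116.9 0.7 ztop 182.8
top 262 centre [489.1 394.7] caddy x,y 120.7 0.9 ztop 183.5
scene 100 117.5 50 circ [489. 386.] min [470.8 370.4 100. ] max [507.1 389.9 117.5]
scene 117.5 135 67 circ [490.  387.7] min [466.  367.9 117.6] max [512.5 396.2 134.8]
top 100 117.5 19 circ [488.1 384. ] min [472.5 374.1 100.4] max [503.7 387.9 117.2]
top 117.5 135 44 circ [487.9 391.2] min [465.8 371.3 118.3] max [509.9 397.3 134.8]
```

Mill is placed at caddy x≈118, y≈1, top at 183. Now the bottle.

>>> send_rows:
  plan:
    - {"travel": [-20, 0, 0], "delta_rot": [0, 0, 0], "fingers": -0.4}
    - {"travel": [-42, 0, 0], "delta_rot": [0, 0, 0], "fingers": -0.4}
    - {"travel": [-42, 0, 0], "delta_rot": [0, 0, 0], "fingers": -0.4}
    - {"travel": [-42, 0, 0], "delta_rot": [0, 0, 0], "fingers": -0.4}
    - {"travel": [-42, 0, 0], "delta_rot": [0, 0, 0], "fingers": -0.4}
    - {"travel": [-42, 0, 0], "delta_rot": [0, 0, 0], "fingers": -0.4}
    - {"travel": [-42, 0, 0], "delta_rot": [0, 0, 0], "fingers": -0.4}
    - {"travel": [-42, 0, 0], "delta_rot": [0, 0, 0], "fingers": -0.4}
    - {"travel": [-42, 0, 0], "delta_rot": [0, 0, 0], "fingers": -0.4}
    - {"travel": [-42, 0, 0], "delta_rot": [0, 0, 0], "fingers": -0.4}
    - {"travel": [-42, -1, 0], "delta_rot": [0, 0, 0], "fingers": -0.4}
    - {"travel": [-42, 0, 0], "delta_rot": [0, 0, 0], "fingers": -0.4}
    - {"travel": [-42, 0, 0], "delta_rot": [0, 0, 0], "fingers": -0.4}
    - {"travel": [-42, 0, 0], "delta_rot": [0, 0, 0], "fingers": -0.4}
    - {"travel": [-42, 0, 0], "delta_rot": [0, 0, 0], "fingers": -0.4}
    - {"travel": [-42, 0, 0], "delta_rot": [0, 0, 0], "fingers": -0.4}
    - {"travel": [-1, 0, 0], "delta_rot": [0, 0, 0], "fingers": -0.4}
    - {"travel": [0, 0, 0], "delta_rot": [0, 0, 0], "fingers": -0.4}

```text
clock: 14.55
eef_pos: [425.7, -255.8, 257.9]
eef_rot: [-3.141, -0.001, 1.473]
wrist_force: [-0.7, 0.6, -0.0]
finger_gap: 65.8
```

```bash
python3 -c "
from h import *
to(('bottle',122))
"
```

```text
t 14.55 pos [ 425.7 -255.8  257.9] rot [-1.7995e+02 -4.0000e-02  8.4410e+01] turn [-0.05 -0.04 -0.04] gap 65.8 F [-0.7  0.6 -0. ]
bottle 122 step [ -0.2   0.7 135.9]
```

>>> send_rows:
  plan:
    - {"travel": [0, 0.5, 32], "delta_rot": [0, 0, 0], "fingers": -0.4}
    - {"travel": [0, 0, 36], "delta_rot": [0, 0, 0], "fingers": -0.4}
    - {"travel": [0, 0, 36], "delta_rot": [0, 0, 0], "fingers": -0.4}
    - {"travel": [0, 0, 20], "delta_rot": [0, 0, 0], "fingers": -0.4}
    - {"travel": [0, 0, 10], "delta_rot": [0, 0, 0], "fingers": -0.4}
    - {"travel": [0, 0, 0], "delta_rot": [0, 0, 0], "fingers": -0.4}
    - {"travel": [0, 0, 0], "delta_rot": [0, 0, 0], "fingers": 1}
    - {"travel": [0, 0, 0], "delta_rot": [0, 0, 0], "fingers": 1}
    - {"travel": [0, 0, 0], "delta_rot": [0, 0, 0], "fingers": 1}
    - {"travel": [0, 0, 0], "delta_rot": [0, 0, 0], "fingers": 1}
    - {"travel": [0, 0, 0], "delta_rot": [0, 0, 0], "fingers": 1}
    - {"travel": [0, 0, 0], "delta_rot": [0, 0, 0], "fingers": 1}
    - {"travel": [0, 0, 0], "delta_rot": [0, 0, 0], "fingers": 1}

```text
clock: 16.18
eef_pos: [426.5, -256.4, 124.7]
eef_rot: [3.141, 0.0, 1.473]
wrist_force: [2.5, -0.1, 2.5]
finger_gap: 31.6
```

>>> send_rows:
  plan:
    - {"travel": [0, 0, -10], "delta_rot": [0, 0, 0], "fingers": 1}
    - {"travel": [0, 0, -20], "delta_rot": [0, 0, 0], "fingers": 1}
    - {"travel": [0, 0, -30], "delta_rot": [0, 0, 0], "fingers": 1}
    - {"travel": [0, 0, -30], "delta_rot": [0, 0, 0], "fingers": 1}
    - {"travel": [0, 0, -20], "delta_rot": [0, 0, 0], "fingers": 1}
    - {"travel": [0, 0, 0], "delta_rot": [0, 0, 0], "fingers": 1}
    - {"travel": [0, 0, 0], "delta_rot": [0, 0, 0], "fingers": 1}

```text
clock: 17.05
eef_pos: [426.0, -256.1, 233.5]
eef_rot: [-3.14, -0.001, 1.473]
wrist_force: [-0.4, -0.9, -2.0]
finger_gap: 31.4
```

```bash
python3 -c "
from h import *
to(('c_bottle',234))
held(426,-256,110,200)
"
```

```text
t 17.05 pos [ 426.  -256.1  233.5] rot [-1.7992e+02 -4.0000e-02  8.4420e+01] turn [-0.08 -0.04 -0.03] gap 31.4 F [-0.4 -0.9 -2. ]
c_bottle 234 step [ 5.72e+02  8.00e-01 -5.00e-01]
scene 110 155.0 265 circ [ 425.8 -260.1] min [ 400.8 -283.1  110.2] max [ 450.8 -258.1  155. ]
scene 155.0 200 367 circ [ 425.8 -258.8] min [ 400.7 -283.8  155.1] max [ 450.7 -248.   200. ]
```

>>> send_rows:
  plan:
    - {"travel": [20, 0.5, 0], "delta_rot": [0, 0, 0], "fingers": 1}
    - {"travel": [36, 0, 0], "delta_rot": [0, 0, 0], "fingers": 1}
    - {"travel": [36, 0, 0], "delta_rot": [0, 0, 0], "fingers": 1}
    - {"travel": [36, 0, 0], "delta_rot": [0, 0, 0], "fingers": 1}
    - {"travel": [36, 0, 0], "delta_rot": [0, 0, 0], "fingers": 1}
    - {"travel": [36, 0, 0], "delta_rot": [0, 0, 0], "fingers": 1}
    - {"travel": [36, 0, 0], "delta_rot": [0, 0, 0], "fingers": 1}
    - {"travel": [36, 0, 0], "delta_rot": [0, 0, 0], "fingers": 1}
    - {"travel": [36, 0, 0], "delta_rot": [0, 0, 0], "fingers": 1}
    - {"travel": [36, 0, 0], "delta_rot": [0, 0, 0], "fingers": 1}
    - {"travel": [36, 0, 0], "delta_rot": [0, 0, 0], "fingers": 1}
    - {"travel": [36, 0, 0], "delta_rot": [0, 0, 0], "fingers": 1}
    - {"travel": [36, 0, 0], "delta_rot": [0, 0, 0], "fingers": 1}
    - {"travel": [36, 0, 0], "delta_rot": [0, 0, 0], "fingers": 1}
    - {"travel": [30, 0, 0], "delta_rot": [0, 0, 0], "fingers": 1}
    - {"travel": [30, 0, 0], "delta_rot": [0, 0, 0], "fingers": 1}
    - {"travel": [24, 0, 0], "delta_rot": [0, 0, 0], "fingers": 1}
    - {"travel": [0, 0, 0], "delta_rot": [0, 0, 0], "fingers": 1}
    - {"travel": [0, 0, 0], "delta_rot": [0, 0, 0], "fingers": 1}

```text
clock: 19.52
eef_pos: [481.9, 312.8, 234.2]
eef_rot: [-3.141, 0.001, 1.474]
wrist_force: [0.3, -0.0, -2.3]
finger_gap: 30.8
```

```bash
python3 -c "
from h import *
to(('c_bottle',137))
held(482,312,110,200)
"
```

```text
t 19.52 pos [481.9 312.8 234.2] rot [-1.7997e+02  3.0000e-02  8.4440e+01] turn [-0.03  0.03 -0.01] gap 30.8 F [ 0.3 -0.  -2.3]
c_bottle 137 step [ 0.5  0.1 97.2]
scene 110 155.0 199 circ [480.7 306.6] min [455.8 280.9 110.4] max [506.2 312.7 154.8]
scene 155.0 200 228 circ [481.2 308.3] min [455.6 284.1 155.1] max [505.7 321.  200. ]
top 110 155.0 97 circ [479.9 309.1] min [455.5 287.3 111.5] max [503.3 317.6 154.7]
top 155.0 200 160 circ [480.4 310.4] min [455.7 287.  155.3] max [505.1 314.  199.8]
```

>>> send_rows:
  plan:
    - {"travel": [2, 0, 20], "delta_rot": [0, 0, 0], "fingers": 1}
    - {"travel": [0, 0, 25], "delta_rot": [0, 0, 0], "fingers": 1}
    - {"travel": [0, 0, 22], "delta_rot": [0, 0, 0], "fingers": 1}
    - {"travel": [0, 0, 14], "delta_rot": [0, 0, 0], "fingers": 1}
    - {"travel": [0, 0, 8], "delta_rot": [0, 0, 0], "fingers": 1}
    - {"travel": [0, 0, 4], "delta_rot": [0, 0, 0], "fingers": 1}
    - {"travel": [0, 0, 2], "delta_rot": [0, 0, 0], "fingers": 1}
    - {"travel": [0, 0, 1], "delta_rot": [0, 0, 0], "fingers": 1}
    - {"travel": [0, 0, 0], "delta_rot": [0, 0, 0], "fingers": 1}
    - {"travel": [0, 0, 0], "delta_rot": [0, 0, 0], "fingers": 1}

```text
clock: 20.88
eef_pos: [482.7, 315.0, 138.7]
eef_rot: [3.141, -0.0, 1.473]
wrist_force: [-0.1, -0.4, -2.3]
finger_gap: 31.5
```

>>> send_rows:
  plan:
    - {"travel": [0, 0, 1], "delta_rot": [0, 0, 0], "fingers": 1}
    - {"travel": [0, 0, 0], "delta_rot": [0, 0, 0], "fingers": 1}

```text
clock: 21.12
eef_pos: [482.6, 314.9, 137.4]
eef_rot: [-3.142, 0.0, 1.474]
wrist_force: [0.5, -0.0, -1.2]
finger_gap: 31.6
```

>>> send_rows:
  plan:
    - {"travel": [0, 0, 1], "delta_rot": [0, 0, 0], "fingers": 1}
    - {"travel": [0, 0, 0], "delta_rot": [0, 0, 0], "fingers": 1}

```text
clock: 21.38
eef_pos: [482.7, 315.0, 136.7]
eef_rot: [3.141, -0.0, 1.473]
wrist_force: [-0.5, -0.7, -0.3]
finger_gap: 31.2
```

>>> send_rows:
  plan:
    - {"travel": [0, 0, 0], "delta_rot": [0, 0, 0], "fingers": 0.4}
    - {"travel": [0, 0, 0], "delta_rot": [0, 0, 0], "fingers": 0}
    - {"travel": [0, 0, 0], "delta_rot": [0, 0, 0], "fingers": -0.4}
    - {"travel": [0, 0, 0], "delta_rot": [0, 0, 0], "fingers": -0.4}
    - {"travel": [0, 0, -15], "delta_rot": [0, 0, 0], "fingers": -0.4}
    - {"travel": [0, 0, -30], "delta_rot": [0, 0, 0], "fingers": -0.4}
    - {"travel": [0, 0, -30], "delta_rot": [0, 0, 0], "fingers": -0.4}
    - {"travel": [0, 0, -30], "delta_rot": [0, 0, 0], "fingers": -0.4}
    - {"travel": [0, 0, 0], "delta_rot": [0, 0, 0], "fingers": -0.4}

```text
clock: 22.5
eef_pos: [483.3, 315.3, 244.7]
eef_rot: [3.138, -0.003, 1.474]
wrist_force: [0.2, -0.9, -0.1]
finger_gap: 65.8
```

```bash
python3 -c "
from h import *
to(('spice',240),('spice',96))
inc(483,314,118,158,25)
"
```

```text
t 22.5 pos [483.3 315.3 244.7] rot [ 1.7977e+02 -1.6000e-01  8.4430e+01] turn [ 0.23 -0.16 -0.02] gap 65.8 F [ 0.2 -0.9 -0.1]
spice 240 step [-416.   109.9    4.7]
spice 96 step [ -0.  -0. 144.]
scene 132 centre [484.3 314.7] caddy x,y 40.7 -2.0 ztop 153.5
top 138 centre [481.3 314.3] caddy x,y 40.0 0.9 ztop 154.2
```

>>> send_rows:
  plan:
    - {"travel": [-18, 5, 0], "delta_rot": [0, 0, 0], "fingers": -0.6}
    - {"travel": [-40, 10.5, 0], "delta_rot": [0, 0, 0], "fingers": -0.6}
    - {"travel": [-40, 10.5, 0], "delta_rot": [0, 0, 0], "fingers": -0.6}
    - {"travel": [-40, 10.5, 0], "delta_rot": [0, 0, 0], "fingers": -0.6}
    - {"travel": [-40, 10.5, 0], "delta_rot": [0, 0, 0], "fingers": -0.6}
    - {"travel": [-40, 10.5, 0], "delta_rot": [0, 0, 0], "fingers": -0.6}
    - {"travel": [-40, 10.5, 0], "delta_rot": [0, 0, 0], "fingers": -0.6}
    - {"travel": [-40, 10.5, 0], "delta_rot": [0, 0, 0], "fingers": -0.6}
    - {"travel": [-40, 10.5, 0], "delta_rot": [0, 0, 0], "fingers": -0.6}
    - {"travel": [-40, 10.5, 0], "delta_rot": [0, 0, 0], "fingers": -0.6}
    - {"travel": [-38, 10.5, 0], "delta_rot": [0, 0, 0], "fingers": -0.6}
    - {"travel": [0, 0, 0], "delta_rot": [0, 0, 0], "fingers": -0.6}
    - {"travel": [0, 0, 0], "delta_rot": [0, 0, 0], "fingers": -0.6}

```text
clock: 24.22
eef_pos: [551.1, -109.8, 240.9]
eef_rot: [-3.141, -0.0, 1.473]
wrist_force: [-0.4, 0.3, 0.1]
finger_gap: 75.5
```

```bash
python3 -c "
from h import *
to(('spice',94))
"
```

```text
t 24.23 pos [ 551.1 -109.8  240.9] rot [-1.7994e+02 -2.0000e-02  8.4400e+01] turn [-0.06 -0.02 -0.05] gap 75.5 F [-0.4  0.3  0.1]
spice 94 step [  0.6   1.2 146.9]
```

>>> send_rows:
  plan:
    - {"travel": [0.5, 1, 30], "delta_rot": [0, 0, 0], "fingers": -0.6}
    - {"travel": [0, 0, 36], "delta_rot": [0, 0, 0], "fingers": -0.6}
    - {"travel": [0, 0, 36], "delta_rot": [0, 0, 0], "fingers": -0.6}
    - {"travel": [0, 0, 30], "delta_rot": [0, 0, 0], "fingers": -0.6}
    - {"travel": [0, 0, 14], "delta_rot": [0, 0, 0], "fingers": -0.6}
    - {"travel": [0, 0, 0], "delta_rot": [0, 0, 0], "fingers": -0.6}
    - {"travel": [0, 0, 0], "delta_rot": [0, 0, 0], "fingers": 1}
    - {"travel": [0, 0, 0], "delta_rot": [0, 0, 0], "fingers": 1}
    - {"travel": [0, 0, 0], "delta_rot": [0, 0, 0], "fingers": 1}
    - {"travel": [0, 0, 0], "delta_rot": [0, 0, 0], "fingers": 1}
    - {"travel": [0, 0, 0], "delta_rot": [0, 0, 0], "fingers": 1}
    - {"travel": [0, 0, 0], "delta_rot": [0, 0, 0], "fingers": 1}
    - {"travel": [0, 0, 0], "delta_rot": [0, 0, 0], "fingers": 1}

```text
clock: 25.85
eef_pos: [553.0, -109.5, 95.8]
eef_rot: [3.141, 0.0, 1.473]
wrist_force: [0.1, -0.0, 4.9]
finger_gap: 44.4
```

>>> send_rows:
  plan:
    - {"travel": [0, 0, -10], "delta_rot": [0, 0, 0], "fingers": 1}
    - {"travel": [0, 0, -20], "delta_rot": [0, 0, 0], "fingers": 1}
    - {"travel": [0, 0, -35], "delta_rot": [0, 0, 0], "fingers": 1}
    - {"travel": [0, 0, -35], "delta_rot": [0, 0, 0], "fingers": 1}
    - {"travel": [0, 0, -30], "delta_rot": [0, 0, 0], "fingers": 1}
    - {"travel": [0, 0, 0], "delta_rot": [0, 0, 0], "fingers": 1}
    - {"travel": [0, 0, 0], "delta_rot": [0, 0, 0], "fingers": 1}

```text
clock: 26.72
eef_pos: [552.3, -109.3, 224.2]
eef_rot: [-3.14, -0.0, 1.474]
wrist_force: [-0.0, 0.1, -1.9]
finger_gap: 44.0
```

```bash
python3 -c "
from h import *
to(('c_spice',224))
held(552,-110,125,200)
"
```

```text
t 26.73 pos [ 552.3 -109.3  224.2] rot [-1.799e+02 -2.000e-02  8.443e+01] turn [-0.1  -0.02 -0.02] gap 44.0 F [-0.   0.1 -1.9]
c_spice 224 step [ 3.357e+02 -1.107e+02  2.000e-01]
scene 125 162.5 157 circ [ 550.5 -113.6] min [ 528.6 -132.8  130.1] max [ 572.6 -108.4  162.4]
scene 162.5 200 227 circ [ 551.8 -111.3] min [ 528.9 -133.9  162.6] max [ 574.7 -106.6  199.9]
```

>>> send_rows:
  plan:
    - {"travel": [18, -6, 0], "delta_rot": [0, 0, 0], "fingers": 1}
    - {"travel": [36, -12, 0], "delta_rot": [0, 0, 0], "fingers": 1}
    - {"travel": [36, -12, 0], "delta_rot": [0, 0, 0], "fingers": 1}
    - {"travel": [36, -12, 0], "delta_rot": [0, 0, 0], "fingers": 1}
    - {"travel": [36, -12, 0], "delta_rot": [0, 0, 0], "fingers": 1}
    - {"travel": [36, -12, 0], "delta_rot": [0, 0, 0], "fingers": 1}
    - {"travel": [36, -12, 0], "delta_rot": [0, 0, 0], "fingers": 1}
    - {"travel": [36, -12, 0], "delta_rot": [0, 0, 0], "fingers": 1}
    - {"travel": [36, -11.5, 0], "delta_rot": [0, 0, 0], "fingers": 1}
    - {"travel": [30, -9.5, 0], "delta_rot": [0, 0, 0], "fingers": 1}
    - {"travel": [0, 0, 0], "delta_rot": [0, 0, 0], "fingers": 1}
    - {"travel": [0, 0, 0], "delta_rot": [0, 0, 0], "fingers": 1}

```text
clock: 28.32
eef_pos: [474.5, 235.7, 225.2]
eef_rot: [-3.141, 0.0, 1.474]
wrist_force: [0.7, -0.5, -1.1]
finger_gap: 43.8
```

```bash
python3 -c "
from h import *
to(('c_spice',108))
held(474,236,125,200)
"
```

```text
t 28.32 pos [474.5 235.7 225.2] rot [-1.7997e+02  2.0000e-02  8.4450e+01] turn [-0.03  0.02 -0.  ] gap 43.8 F [ 0.7 -0.5 -1.1]
c_spice 108 step [-1.000e-01  1.000e-01  1.172e+02]
scene 125 162.5 133 circ [475.2 231.9] min [451.4 208.6 128.2] max [497.  241.9 162.4]
scene 162.5 200 179 circ [472.7 232.8] min [449.9 210.5 162.6] max [496.4 240.1 199.8]
top 125 162.5 47 circ [470.9 231.6] min [450.2 215.  128.4] max [491.2 239.3 162.4]
top 162.5 200 65 circ [470.5 227.8] min [449.9 211.9 163.2] max [491.  234.6 199.1]
```

Descend to about 110, then probe.

>>> send_rows:
  plan:
    - {"travel": [1, 0, 20], "delta_rot": [0, 0, 0], "fingers": 1}
    - {"travel": [0, 0, 28], "delta_rot": [0, 0, 0], "fingers": 1}
    - {"travel": [0, 0, 28], "delta_rot": [0, 0, 0], "fingers": 1}
    - {"travel": [0, 0, 20], "delta_rot": [0, 0, 0], "fingers": 1}
    - {"travel": [0, 0, 10], "delta_rot": [0, 0, 0], "fingers": 1}
    - {"travel": [0, 0, 5], "delta_rot": [0, 0, 0], "fingers": 1}
    - {"travel": [0, 0, 3], "delta_rot": [0, 0, 0], "fingers": 1}
    - {"travel": [0, 0, 1], "delta_rot": [0, 0, 0], "fingers": 1}
    - {"travel": [0, 0, 1], "delta_rot": [0, 0, 0], "fingers": 1}
    - {"travel": [0, 0, 0], "delta_rot": [0, 0, 0], "fingers": 1}
    - {"travel": [0, 0, 0], "delta_rot": [0, 0, 0], "fingers": 1}

```text
clock: 29.8
eef_pos: [475.0, 236.8, 109.6]
eef_rot: [3.141, -0.0, 1.473]
wrist_force: [-0.2, -0.1, -1.2]
finger_gap: 44.1
```

>>> send_rows:
  plan:
    - {"travel": [0, 0, 1], "delta_rot": [0, 0, 0], "fingers": 1}
    - {"travel": [0, 0, 0], "delta_rot": [0, 0, 0], "fingers": 1}

```text
clock: 30.05
eef_pos: [475.0, 236.8, 108.4]
eef_rot: [-3.141, 0.0, 1.473]
wrist_force: [-1.0, 0.2, -1.2]
finger_gap: 43.7
```

>>> send_rows:
  plan:
    - {"travel": [0, 0, 1], "delta_rot": [0, 0, 0], "fingers": 1}
    - {"travel": [0, 0, 0], "delta_rot": [0, 0, 0], "fingers": 1}

```text
clock: 30.3
eef_pos: [475.1, 236.9, 107.8]
eef_rot: [3.141, -0.0, 1.473]
wrist_force: [-1.6, -0.5, 4.0]
finger_gap: 43.8
```

>>> send_rows:
  plan:
    - {"travel": [0, 0, 0], "delta_rot": [0, 0, 0], "fingers": 0}
    - {"travel": [0, 0, 0], "delta_rot": [0, 0, 0], "fingers": -0.4}
    - {"travel": [0, 0, 0], "delta_rot": [0, 0, 0], "fingers": -0.4}
    - {"travel": [0, 0, 0], "delta_rot": [0, 0, 0], "fingers": -0.4}
    - {"travel": [0, 0, -15], "delta_rot": [0, 0, 0], "fingers": -0.4}
    - {"travel": [0, 0, -35], "delta_rot": [0, 0, 0], "fingers": -0.4}
    - {"travel": [0, 0, -35], "delta_rot": [0, 0, 0], "fingers": -0.4}
    - {"travel": [0, 0, -35], "delta_rot": [0, 0, 0], "fingers": -0.4}
    - {"travel": [0, 0, 0], "delta_rot": [0, 0, 0], "fingers": -0.4}

```text
clock: 31.42
eef_pos: [475.8, 237.2, 231.0]
eef_rot: [3.137, -0.003, 1.473]
wrist_force: [-0.3, -0.3, -0.5]
finger_gap: 65.5
```

```bash
python3 -c "
from h import *
to(('shaker',220),('shaker',78))
inc(475,237,97,125,32)
"
```

```text
t 31.43 pos [475.8 237.2 231. ] rot [ 1.7972e+02 -1.5000e-01  8.4420e+01] turn [ 0.28 -0.15 -0.03] gap 65.5 F [-0.3 -0.3 -0.5]
shaker 220 step [-558.4  143.7   11. ]
shaker 78 step [ -0.  -0. 142.]
scene 172 centre [473.9 235.8] caddy x,y -38.9 0.7 ztop 121.9
top 201 centre [473.5 237.9] caddy x,y -36.8 1.3 ztop 122.5
```

>>> send_rows:
  plan:
    - {"travel": [-18, 5, 0], "delta_rot": [0, 0, 0], "fingers": -0.4}
    - {"travel": [-40, 10.3, 0], "delta_rot": [0, 0, 0], "fingers": -0.4}
    - {"travel": [-40, 10.3, 0], "delta_rot": [0, 0, 0], "fingers": -0.4}
    - {"travel": [-40, 10.3, 0], "delta_rot": [0, 0, 0], "fingers": -0.4}
    - {"travel": [-40, 10.3, 0], "delta_rot": [0, 0, 0], "fingers": -0.4}
    - {"travel": [-40, 10.3, 0], "delta_rot": [0, 0, 0], "fingers": -0.4}
    - {"travel": [-40, 10.3, 0], "delta_rot": [0, 0, 0], "fingers": -0.4}
    - {"travel": [-40, 10.3, 0], "delta_rot": [0, 0, 0], "fingers": -0.4}
    - {"travel": [-40, 10.3, 0], "delta_rot": [0, 0, 0], "fingers": -0.4}
    - {"travel": [-40, 10.3, 0], "delta_rot": [0, 0, 0], "fingers": -0.4}
    - {"travel": [-40, 10.3, 0], "delta_rot": [0, 0, 0], "fingers": -0.4}
    - {"travel": [-40, 10.3, 0], "delta_rot": [0, 0, 0], "fingers": -0.4}
    - {"travel": [-40, 10.3, 0], "delta_rot": [0, 0, 0], "fingers": -0.4}
    - {"travel": [-40, 10.3, 0], "delta_rot": [0, 0, 0], "fingers": -0.4}
    - {"travel": [-20, 5, 0], "delta_rot": [0, 0, 0], "fingers": -0.4}
    - {"travel": [0, 0, 0], "delta_rot": [0, 0, 0], "fingers": -0.4}
    - {"travel": [0, 0, 0], "delta_rot": [0, 0, 0], "fingers": -0.4}

```text
clock: 33.65
eef_pos: [563.5, -332.1, 227.0]
eef_rot: [-3.141, -0.001, 1.474]
wrist_force: [0.8, 0.8, -0.2]
finger_gap: 66.1
```

```bash
python3 -c "
from h import *
to(('shaker',77))
"
```

```text
t 33.65 pos [ 563.5 -332.1  227. ] rot [-1.7996e+02 -3.0000e-02  8.4430e+01] turn [-0.04 -0.03 -0.02] gap 66.1 F [ 0.8  0.8 -0.2]
shaker 77 step [ -0.2   1.4 150. ]
```

>>> send_rows:
  plan:
    - {"travel": [0, 1.5, 30], "delta_rot": [0, 0, 0], "fingers": -0.4}
    - {"travel": [0, 0, 36], "delta_rot": [0, 0, 0], "fingers": -0.4}
    - {"travel": [0, 0, 36], "delta_rot": [0, 0, 0], "fingers": -0.4}
    - {"travel": [0, 0, 30], "delta_rot": [0, 0, 0], "fingers": -0.4}
    - {"travel": [0, 0, 15], "delta_rot": [0, 0, 0], "fingers": -0.4}
    - {"travel": [0, 0, 0], "delta_rot": [0, 0, 0], "fingers": -0.4}
    - {"travel": [0, 0, 0], "delta_rot": [0, 0, 0], "fingers": 1}
    - {"travel": [0, 0, 0], "delta_rot": [0, 0, 0], "fingers": 1}
    - {"travel": [0, 0, 0], "delta_rot": [0, 0, 0], "fingers": 1}
    - {"travel": [0, 0, 0], "delta_rot": [0, 0, 0], "fingers": 1}
    - {"travel": [0, 0, 0], "delta_rot": [0, 0, 0], "fingers": 1}
    - {"travel": [0, 0, 0], "delta_rot": [0, 0, 0], "fingers": 1}
    - {"travel": [0, 0, 0], "delta_rot": [0, 0, 0], "fingers": 1}

```text
clock: 35.28
eef_pos: [565.6, -332.8, 80.8]
eef_rot: [3.141, 0.0, 1.473]
wrist_force: [-0.1, 0.4, 5.0]
finger_gap: 32.8
```

>>> send_rows:
  plan:
    - {"travel": [0, 0, -10], "delta_rot": [0, 0, 0], "fingers": 1}
    - {"travel": [0, 0, -20], "delta_rot": [0, 0, 0], "fingers": 1}
    - {"travel": [0, 0, -35], "delta_rot": [0, 0, 0], "fingers": 1}
    - {"travel": [0, 0, -35], "delta_rot": [0, 0, 0], "fingers": 1}
    - {"travel": [0, 0, -30], "delta_rot": [0, 0, 0], "fingers": 1}
    - {"travel": [0, 0, 0], "delta_rot": [0, 0, 0], "fingers": 1}
    - {"travel": [0, 0, 0], "delta_rot": [0, 0, 0], "fingers": 1}

```text
clock: 36.15
eef_pos: [565.2, -332.5, 209.8]
eef_rot: [-3.141, -0.001, 1.473]
wrist_force: [-0.4, -0.5, -1.1]
finger_gap: 32.5
```

```bash
python3 -c "
from h import *
to(('c_shaker',210))
held(565,-332,125,195)
"
```

```text
t 36.15 pos [ 565.2 -332.5  209.8] rot [-1.7995e+02 -3.0000e-02  8.4430e+01] turn [-0.05 -0.03 -0.02] gap 32.5 F [-0.4 -0.5 -1.1]
c_shaker 210 step [ 4.786e+02 -1.452e+02 -2.000e-01]
scene 125 160.0 118 circ [ 564.6 -335.7] min [ 545.2 -354.8  130.7] max [ 583.7 -329.3  159.6]
scene 160.0 195 218 circ [ 564.  -335.9] min [ 543.5 -353.7  160.5] max [ 584.4 -329.1  194.9]
```

>>> send_rows:
  plan:
    - {"travel": [18, -5.5, 0], "delta_rot": [0, 0, 0], "fingers": 1}
    - {"travel": [36, -11, 0], "delta_rot": [0, 0, 0], "fingers": 1}
    - {"travel": [36, -11, 0], "delta_rot": [0, 0, 0], "fingers": 1}
    - {"travel": [36, -11, 0], "delta_rot": [0, 0, 0], "fingers": 1}
    - {"travel": [36, -11, 0], "delta_rot": [0, 0, 0], "fingers": 1}
    - {"travel": [36, -11, 0], "delta_rot": [0, 0, 0], "fingers": 1}
    - {"travel": [36, -11, 0], "delta_rot": [0, 0, 0], "fingers": 1}
    - {"travel": [36, -11, 0], "delta_rot": [0, 0, 0], "fingers": 1}
    - {"travel": [36, -11, 0], "delta_rot": [0, 0, 0], "fingers": 1}
    - {"travel": [36, -11, 0], "delta_rot": [0, 0, 0], "fingers": 1}
    - {"travel": [36, -11, 0], "delta_rot": [0, 0, 0], "fingers": 1}
    - {"travel": [36, -11, 0], "delta_rot": [0, 0, 0], "fingers": 1}
    - {"travel": [36, -11, 0], "delta_rot": [0, 0, 0], "fingers": 1}
    - {"travel": [28, -7.5, 0], "delta_rot": [0, 0, 0], "fingers": 1}
    - {"travel": [0, 0, 0], "delta_rot": [0, 0, 0], "fingers": 1}
    - {"travel": [0, 0, 0], "delta_rot": [0, 0, 0], "fingers": 1}

```text
clock: 38.25
eef_pos: [467.5, 156.7, 210.0]
eef_rot: [-3.141, 0.0, 1.473]
wrist_force: [-0.3, -0.2, -1.3]
finger_gap: 32.7
```

```bash
python3 -c "
from h import *
to(('c_shaker',93))
held(467,158,125,195)
"
```

```text
t 38.25 pos [467.5 156.7 210. ] rot [-1.7995e+02  3.0000e-02  8.4430e+01] turn [-0.05  0.03 -0.02] gap 32.7 F [-0.3 -0.2 -1.3]
c_shaker 93 step [  1.2  -0.7 117. ]
scene 125 160.0 98 circ [469.2 152.6] min [448.  132.1 131.4] max [489.8 158.1 159.9]
scene 160.0 195 162 circ [465.6 150.4] min [442.6 134.3 160.1] max [488.4 155.3 194.5]
top 125 160.0 13 circ [468.8 147.5] min [449.4 136.9 133.2] max [488.2 148.4 159.8]
top 160.0 195 64 circ [467.9 150.1] min [448.8 136.  160.5] max [487.  151.  193.1]
```

>>> send_rows:
  plan:
    - {"travel": [1.5, -0.5, 20], "delta_rot": [0, 0, 0], "fingers": 1}
    - {"travel": [0, 0, 28], "delta_rot": [0, 0, 0], "fingers": 1}
    - {"travel": [0, 0, 28], "delta_rot": [0, 0, 0], "fingers": 1}
    - {"travel": [0, 0, 20], "delta_rot": [0, 0, 0], "fingers": 1}
    - {"travel": [0, 0, 10], "delta_rot": [0, 0, 0], "fingers": 1}
    - {"travel": [0, 0, 5], "delta_rot": [0, 0, 0], "fingers": 1}
    - {"travel": [0, 0, 3], "delta_rot": [0, 0, 0], "fingers": 1}
    - {"travel": [0, 0, 1], "delta_rot": [0, 0, 0], "fingers": 1}
    - {"travel": [0, 0, 1], "delta_rot": [0, 0, 0], "fingers": 1}
    - {"travel": [0, 0, 0], "delta_rot": [0, 0, 0], "fingers": 1}
    - {"travel": [0, 0, 0], "delta_rot": [0, 0, 0], "fingers": 1}

```text
clock: 39.72
eef_pos: [467.3, 158.7, 94.6]
eef_rot: [3.141, -0.0, 1.473]
wrist_force: [0.9, 0.9, 0.4]
finger_gap: 33.1
```

>>> send_rows:
  plan:
    - {"travel": [0, 0, 1], "delta_rot": [0, 0, 0], "fingers": 1}
    - {"travel": [0, 0, 0], "delta_rot": [0, 0, 0], "fingers": 1}

```text
clock: 39.98
eef_pos: [467.2, 158.7, 93.4]
eef_rot: [-3.141, 0.0, 1.473]
wrist_force: [-0.2, 0.7, -0.3]
finger_gap: 32.8
```

>>> send_rows:
  plan:
    - {"travel": [0, 0, 0.7], "delta_rot": [0, 0, 0], "fingers": 1}
    - {"travel": [0, 0, 0], "delta_rot": [0, 0, 0], "fingers": 1}
    - {"travel": [0, 0, 0], "delta_rot": [0, 0, 0], "fingers": 0}
    - {"travel": [0, 0, 0], "delta_rot": [0, 0, 0], "fingers": -0.4}
    - {"travel": [0, 0, 0], "delta_rot": [0, 0, 0], "fingers": -0.4}
    - {"travel": [0, 0, 0], "delta_rot": [0, 0, 0], "fingers": -0.4}
    - {"travel": [0, 0, -15], "delta_rot": [0, 0, 0], "fingers": -0.4}
    - {"travel": [0, 0, -35], "delta_rot": [0, 0, 0], "fingers": -0.4}
    - {"travel": [0, 0, -50], "delta_rot": [0, 0, 0], "fingers": -0.4}
    - {"travel": [0, 0, -50], "delta_rot": [0, 0, 0], "fingers": -0.4}
    - {"travel": [-50, 0, 0], "delta_rot": [0, 0, 0], "fingers": -0.4}
    - {"travel": [-50, 0, 0], "delta_rot": [0, 0, 0], "fingers": -0.4}
    - {"travel": [-50, 0, 0], "delta_rot": [0, 0, 0], "fingers": -0.4}
    - {"travel": [-50, 0, 0], "delta_rot": [0, 0, 0], "fingers": -0.4}
    - {"travel": [0, 0, 0], "delta_rot": [0, 0, 0], "fingers": -0.4}
    - {"travel": [0, 0, 0], "delta_rot": [0, 0, 0], "fingers": -0.4}

```text
clock: 41.98
eef_pos: [447.9, -40.0, 243.4]
eef_rot: [3.141, -0.0, 1.473]
wrist_force: [-0.2, 1.0, -0.0]
finger_gap: 65.6
```

```bash
python3 - <<'E'
from h import *
to()
for n,z in(("c_mill",(138,200,40)),("c_bottle",(118,160,28)),("c_spice",(97,130,32)),("c_shaker",(88,110,30))):
    print(n); inc(*O[n],*z)
print("mustard"); inc(650,-27,60,90); print("garlic"); inc(474,-444,20,62)
c=camera("scene"); t=camera("top")
a=c["color"][50:200,150:300]; b=t["color"][150:300,60:210]
save("pics/end.png",np.hstack([a,b]),2.6)
E
```

```text
t 41.98 pos [447.9 -40.  243.4] rot [ 1.7996e+02 -1.0000e-02  8.4400e+01] turn [ 0.04 -0.01 -0.05] gap 65.6 F [-0.2  1.  -0. ]
c_mill
scene 52 centre [499.3 383.9] caddy x,y 111.0 -10.3 ztop 169.9
top 261 centre [489.8 394.5] caddy x,y 120.6 0.2 ztop 182.8
c_bottle
scene 17 centre [483.9 322.8] caddy x,y 48.7 -0.8 ztop 153.7
top 138 centre [481.4 314.5] caddy x,y 40.3 0.8 ztop 152.8
c_spice
scene 103 centre [474.7 235.4] caddy x,y -39.2 -0.2 ztop 120.9
top 199 centre [473.3 237.4] caddy x,y -37.3 1.4 ztop 122.1
c_shaker
scene 82 centre [467.3 155.3] caddy x,y -119.6 -0.5 ztop 104.8
top 105 centre [466.4 158.5] caddy x,y -116.5 0.6 ztop 102.1
mustard
scene 467 centre [647.3 -30.7] caddy x,y -287.4 -197.7 ztop 87.9
top 395 centre [648.9 -28.6] caddy x,y -285.1 -199.1 ztop 88.1
garlic
scene 503 centre [ 474.  -446.7] caddy x,y -718.1 -65.4 ztop 58.0
top 232 centre [ 474.3 -442.7] caddy x,y -714.1 -65.4 ztop 55.2
```

View pics/end.png

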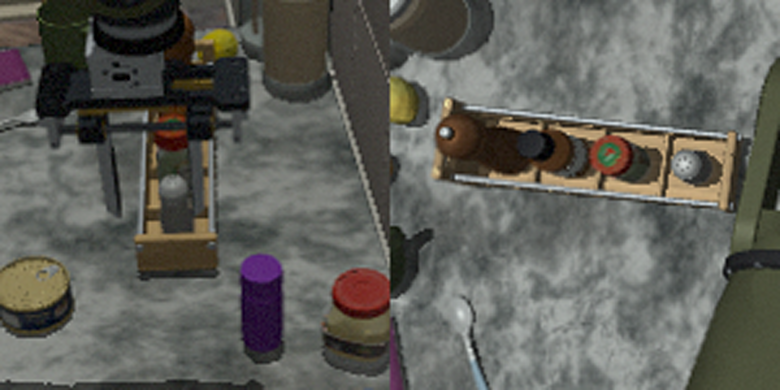

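The final picture shows the mill, bottle, spice jar and shaker standing in order from the high board, seen in the right-hand half at (458,135), (540,145), (612,155) and (686,163). The robot is clear of them, so I'm handing in.

```bash
python3 -c "
from h import *
print(manip.sign_off())"
```

```text
the job is handed in; nothing more can be done
None
```

All four seasonings are in the caddy, in order from the high end board: pepper mill, vinegar bottle, spice jar, salt shaker. I lifted each by its head or cap, lowered it until the wrist force showed the floor taking its weight, then let go and backed the arm away. I handed the job in at about 42 s of the 112 s allowed; no verdict was reported.

Final positions in the caddy frame, from the top camera:

| Item | Along the row (mm) | Target (mm) | Across (mm) |
|---|---|---|---|
| Pepper mill | +121 | +117 | 0 |
| Vinegar bottle | +40 | +39 | 1 |
| Spice jar | -37 | -39 | 1 |
| Salt shaker | -117 | -117 | 1 |

- **Height and lean:** each top is 0 to 4 mm above where it would be standing on the floor, and all four look upright in the last picture.
- **Bystanders:** the mustard jar and the garlic are within about 2 mm of their start. I did not touch the purple and blue look-alikes.
- **Disagreement:** in the last check the scene camera put the mill and bottle up to 10 mm off the top camera's figures. The gripper was partly blocking its view then. With both clearly visible just after each was placed, the two cameras agreed to about 4 mm.

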